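Release the ratchet bar clamp on a glued bead tray

TASK

The glue on the wooden bead-tray frame has set, so open its bar clamp: press the ratchet release paddle on the sliding jaw down and, keeping it down, push the jaw back along the bar until its tail meets the stop collar, then let go. Only touch and push with the fingers: leave the frame where it lies, do not shift the stop collar, and do not disturb the other things on the bench.

Things in the scene. Friction and masses are not known exactly. Their poses are not given: they have to be found in the camera images.
- clamp: Bar clamp on its plywood board (270 x 545 x 15 mm), fixed to the bench. Origin on the bench under the bar's centre line. +y runs along the bar the way the sliding jaw opens (to the stop collar), x level across the bar, z up. Steel bar 24 mm wide, toothed top 42 mm above the bench. Tail jaw with screw spindle at y = -0.30 to -0.20, up to 92 mm high; end foot at y = 0.244.
- jaw (a joint): Travel of the sliding jaw along the bar, m: 0 to 0.002 as it clamps the frame, growing as it opens. At rest the pawl stops it within 3 mm in the opening direction (rigid teeth, 9 mm apart). While the paddle is held down it slides against 2 to 4 N of friction plus 6 N per m/s, and stays where it is left.
- release (a joint): Angle of the release lever, rad: 0 to 0.03 at rest in a tooth gap (up to 0.14 where the pawl happens to sit on a tooth), 0.24 fully down. The pawl is clear of the teeth above 0.15. Springs back when let go. Pressed at paddle_top it takes 2 to 4 N, close to the thumb wall 3.5 to 7 N.
- paddle_top (a point): Middle of the top face of the release paddle: ribbed steel plate on the sliding jaw, 38 mm across the bar, 64 mm along it, 67 mm above the bench, sloping up 0.12 rad to the frame. Hinge 56 mm towards clamp +y, 47 mm above the bench; this point drops 13 mm at full stroke. It lies in a well 58 mm long: jaw upright (top 95 mm high) 36 mm away to -y, thumb wall 22 mm to +y; open at the sides.
- thumb_wall (a point): Centre of the wall of the lever housing that faces the paddle and the frame (normal clamp -y), rigid with the jaw: 42 mm wide, 68 to 90 mm above the bench. Pushing it to clamp +y with the paddle down moves the jaw. Where the paddle passes under the wall its top face is 64 mm above the bench at rest, 56 mm fully down.
- jaw_tail (a point): Centre of the flat rear end of the sliding jaw, 55 mm above the bench; 81 mm to clamp +y of thumb_wall. This end meets the stop collar. The jaw is 42 to 60 mm wide and its highest point is 95 mm above the bench.
- collar_face (a point): Centre of the face of the stop collar that the jaw's tail meets, 55 mm above the bench; axes as the clamp's. The collar is a block 44 mm wide, 20 mm long along the bar, held on it by a thumb screw (top 84 mm high), 60 to 120 mm behind the tail at the start. It slips only when pushed with more than about 80 N.
- frame: Glued wooden tray frame, 150 mm across the bar, 110 mm along it, 30 mm high, two compartments, 0.26 kg, loose on two bearers between the jaws. Origin: centre of its underside, 46 mm above the bench.
- glue: White glue bottle, upright, 38 mm in diameter, about 100 mm tall, on the board beside the frame. Origin: centre of its underside.
- brush: Glue brush with a flat head about 45 mm wide, 130 mm long, lying on the board beside the jaw's run. Origin at its middle on the board.
- gourd: Gourd-shaped amber bead, 26 mm wide, 33 mm tall, standing on the board beside the jaw's run. Origin: centre of its underside.
- gourd_pale: Paler, wider gourd-shaped bead, 30 mm wide, 28 mm tall, standing on the board. Origin: centre of its underside.
- tray_left: Black tray of beads, 200 x 150 x 28 mm, on the bench to the left. Origin: centre of its underside.
- tray_right: The same black tray, partly filled, on the bench to the right. Origin: centre of its underside.
- jar: Round jar of beads, 72 mm in diameter, 82 mm tall, on the bench to the right. Origin: centre of its underside.
Mind the look-alikes: they are no part of the job. There is more than one size of the frame; the one meant has the size given above.

How it is judged:
By the outcome, as a careful person would: the job done as asked, in the order asked, and still so for the second after the job is handed in, with the robot touching nothing.
It also fails if it takes over 38 s, if anything falls off the work surface, if the arm or the gripper's body presses on something with over 40 N, if the wrist force passes 120 N, or if a joint passes its speed limit or range.

ROBOT

A 7-joint arm with a two-finger parallel gripper is mounted at the origin on the work surface. World frame = base frame: x ahead of the robot, y to its left, z up, the work surface at z = 0. Lengths are in m, angles in rad, forces in N, time in s.
With the tool pointing down it reaches from about 0.425 to 0.925 m from the base axis. Payload 6.8 kg.
Tool frame: the origin (TCP) lies at the very end of the fingers, on their centre line; the grasp point (between the pads) lies 19 mm behind it; z points along the fingers, x is the direction in which the jaws open and shut, and the axes are right-handed (so a half turn about z gives the same grasp; the last joint's range is limited). The gripper opens to 85 mm and grips with 20 to 120 N. Pads are 22 mm wide; open, the fingers measure 114 mm over their backs; the gripper's body (76 mm by 85 mm) begins 54 mm behind the grasp point. The pads swing forward as they close: fully open they stand 13 mm farther back than shut.
Start: joints at [1.091, 0.477, 0.022, 1.555, -0.011, 1.109, -0.083], TCP at [0.245, -0.629, 0.231] pointing down, gripper open.
Joint ranges: [-2.96, 2.96], [-0.34, 2.1], [-1.41, 1.46], [0.24, 2.44], [-1.37, 4.51], [0.17, 1.92], [-2.96, 2.96]. Speed limits (rad/s): [2.39, 2.39, 3.14, 3.14, 3.14, 3.14, 3.14].

INTERFACE

Orientations are given as a unit quaternion [w, x, y, z].
In Python, from station import bot gives the robot as it stands.
- The arm moves only by the shell command python3 -m creep 'ROWS' [FORCE]. ROWS is JSON, a list that holds one entry, the list of rows, each a list of 7 numbers: the shift along the tool's x, y, z in cm, then the turn, a rotation vector about the tool's x, y, z in rad, then the opening, from 0 (shut) to 1 (fully open). In form: [[[dx, dy, dz, wx, wy, wz, claw], ...]]. A call has 1 to 10 rows; each row is the pose to reach, as a shift and turn from the pose commanded when the call began, along the tool's axes at that moment; what a row does not reach only later rows make up. A row lasts 1/8 s, in which the tool goes at most 62.5 mm and 10.7 degrees, less where a joint would pass 70% of its speed; a pose out of reach is approached as far as the arm can. A call with a gripper value outside its range is refused whole. The fingers move at their own pace and stop on an object; FORCE is the grip in N (left out, the last holds). Time passes only in rows, so rows that repeat a pose let the fingers close. It gives the time, the measured TCP pose, the force and the opening at its end, in the units of the state.
- bot.get_obs(): the state, without advancing time (a new reading comes with each control period).
- bot.read_camera(name): name is "scene" or "top"; returns (picture, depth): 480x640x3 uint8, blue, green, red; 480x640 float32, m along the optical axis (not along the pixel's ray), 0 where there is no reading.
- bot.calibration(name): a dict with "mtx" (3x3 intrinsics, pixels), "rvec" (rotation vector, rad) and "tvec" (3), from world to camera coordinates, as OpenCV has them. Camera axes: x right, y down, z forward; pixel columns grow to the right and rows downward; lengths in m; the calibration is good to about 2 mm. A picture is of the moment at which its call begins. calibration takes no time and is no camera call.
- bot.hand_in(): hands the job in, once; it reports no verdict.
Trained networks look in the newest picture that a camera, given by its name, has taken for a name from the list of things; names that differ only in an ending like _2 or _b are one class to them, and where a whole thing is asked for, a point or a joint stands for the part that bears it (a point fixed in the world has none). Each returns a list of dicts, best first, with "p" (0 to 1); they miss things now and then, are a little off and sometimes report something else, mostly with a low value. They report only what shows in the picture. A call takes as long as a camera call. They do not tell look-alikes from the thing itself.
- bot.find_in(camera, label): "xy" ([column, row] in pixels, amid what is visible of it).
- bot.silhouettes(camera, label): "mask" (480x640 bool, what is visible of it) and "xy" ([column, row] in pixels, amid what is visible of it).
The state is a dict: "t": time; "q": joint angles; "joint_vel": joint speeds; "joint_torque": joint torques, N m; "eef_pos": TCP position; "tool_rot": TCP orientation; "contact_force": force on the tool from outside, world axes, zero at the start; "torque": the same for the moment, N m; "gripper_width": opening from 0.0 (shut) to 1.0 (fully open).
Only numpy, scipy, OpenCV 4.12 (cv2) and the standard library are available. Lean on these libraries where they do the work, as an engineer would, in place of code of your own. Each camera call takes 0.05 s, during which the arm holds its last target.

## Working session

There is one attempt and no reset: what is moved stays moved. The work goes in short steps, Python scripts to look and compute and a shell command to move; the robot and the scene stay as the last step left them, time stands still between calls to the robot, and variables do not carry over. Pictures are saved under pics/ and viewed, and the job is handed in when it is done.

```bash
ls; mkdir -p pics; cat > h.py <<'E'
import numpy as np, cv2
from station import bot
def cam(n):
    c=bot.calibration(n); R=cv2.Rodrigues(np.array(c["rvec"],float))[0]; return np.array(c["mtx"],float),R,np.array(c["tvec"],float).ravel()
def px2w(n,u,v,d):
    K,R,t=cam(n); p=np.linalg.inv(K)@np.array([u,v,1.])*d; return R.T@(p-t)
def onz(n,u,v,z):
    K,R,t=cam(n); r=R.T@(np.linalg.inv(K)@np.array([u,v,1.])); c=-R.T@t; return c+r*(z-c[2])/r[2]
def w2px(n,P):
    K,R,t=cam(n); p=K@(R@np.array(P,float)+t); return p[:2]/p[2]
E
python3 - <<'E'
from h import *
for n in("scene","top"):
    im,d=bot.read_camera(n); cv2.imwrite(f"pics/{n}0.png",im); np.save(f"{n}0.npy",d)
    K,R,t=cam(n); print(n,(-R.T@t).round(3),R[2].round(2))
    for l in("clamp","jaw","frame","paddle_top","collar_face","thumb_wall","jaw_tail"):
        print(l,[(np.round(x["xy"]),round(x["p"],2)) for x in bot.find_in(n,l)][:3])
print(bot.get_obs())
E
```

```text
pics
scene [1.664 0.387 1.216] [-0.71 -0.22 -0.66]
clamp [(array([343., 277.]), 0.6), (array([321., 248.]), 0.29)]
jaw [(array([330., 255.]), 0.83)]
frame [(array([283., 240.]), 0.93), (array([256., 185.]), 0.9), (array([193., 308.]), 0.85)]
paddle_top []
collar_face []
thumb_wall [(array([329., 255.]), 0.72)]
jaw_tail [(array([333., 256.]), 0.67)]
top [0.201 0.01  1.725] [ 0.17  0.   -0.99]
clamp [(array([301., 236.]), 0.9), (array([315., 236.]), 0.74)]
jaw [(array([307., 239.]), 0.59), (array([336., 287.]), 0.4)]
frame [(array([404., 160.]), 0.95), (array([358., 249.]), 0.64), (array([426., 338.]), 0.6)]
paddle_top [(array([319., 237.]), 0.62)]
collar_face [(array([245., 227.]), 0.46)]
thumb_wall [(array([308., 242.]), 0.7)]
jaw_tail [(array([311., 238.]), 0.9)]
{'t': 0.8, 'q': array([ 1.09090604,  0.47697093,  0.02239903,  1.55543955, -0.01148896,
        1.10928318, -0.08313387]), 'joint_vel': array([ 7.61790465e-04,  1.07607969e-03, -1.74660013e-03,  2.39197678e-03,
       -5.43271862e-04, -6.91110920e-05,  1.52306614e-03]), 'joint_torque': array([ 9.91808993e-04, -5.96256530e+01,  1.60639197e+00, -2.81528825e+01,
        1.24441009e-02,  1.45330283e-03, -7.53610038e-05]), 'eef_pos': array([ 0.24522017, -0.62888444,  0.23131067]), 'tool_rot': array([ 4.82162918e-06,  8.25602135e-01, -5.64252704e-01,  1.31343273e-05]), 'contact_force': array([-0.30287032, -0.14356673, -0.44146113]), 'torque': array([ 0.08369024,  0.0024677 , -0.04764221]), 'gripper_width': 1.0004903475923983}
```

View pics/top0.png

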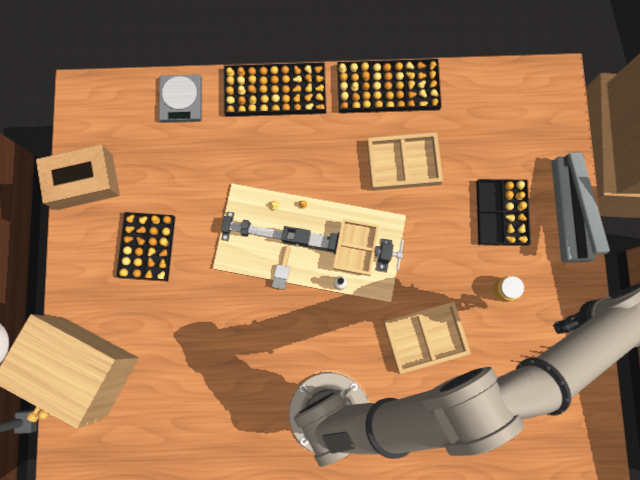

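View pics/scene0.png

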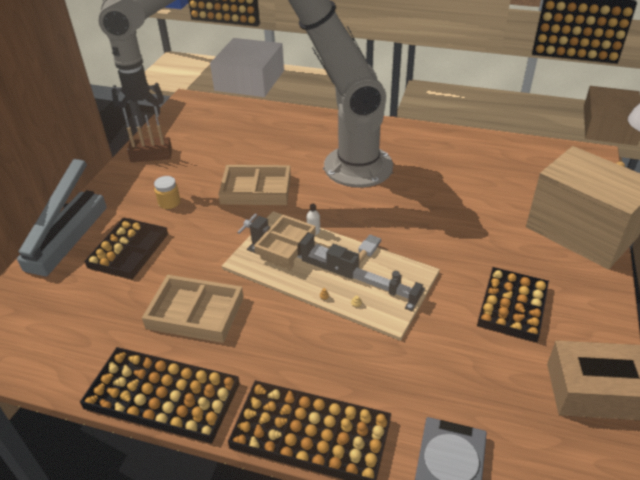

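```bash
python3 - <<'E'
import cv2
a=cv2.imread("pics/top0.png")[170:310,190:420]; cv2.imwrite("pics/top0c.png",cv2.resize(a,None,fx=3.4,fy=3.4,interpolation=2))
a=cv2.imread("pics/scene0.png")[180:360,210:450]; cv2.imwrite("pics/scene0c.png",cv2.resize(a,None,fx=3.3,fy=3.3,interpolation=2))
E
```

```text
(no output)
```

View pics/top0c.png

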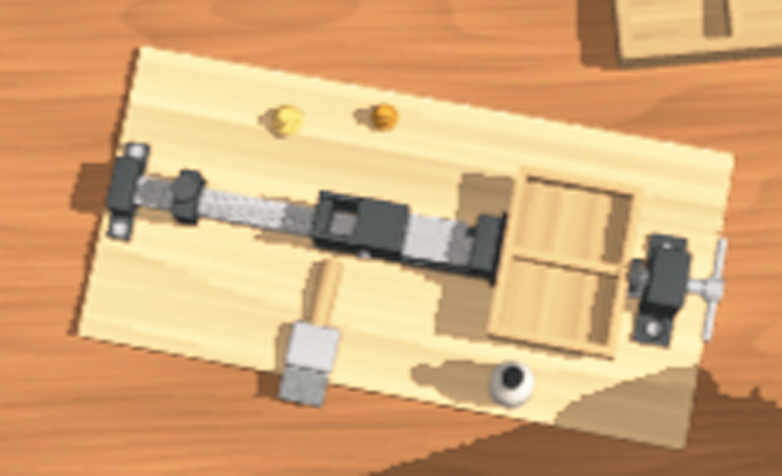

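View pics/scene0c.png

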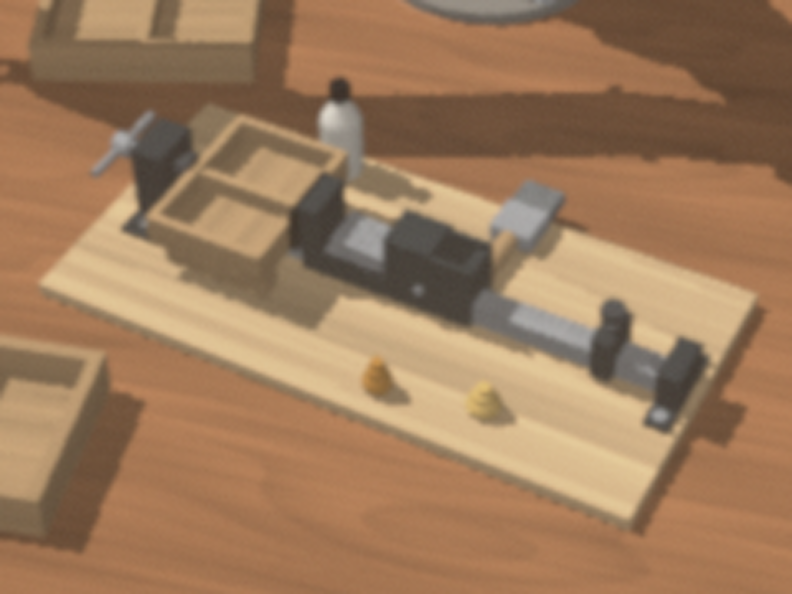

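The top crop shows a single clamp. Its board spans full-image pixels (231,184), (406,216), (392,301), (212,268). Three frames are candidates in the top view: (404,160), (426,338) and (358,249). The one at (358,249) is the one meant: it is the small one, held between the jaws. The silver paddle is at about (316,240), the thumb wall is just left of it at about (309,239), and the collar is at (245,228). Next I'll measure the clamp's pose with depth.

```bash
cat >> h.py <<'E'
def cloud(n,d):
    K,R,t=cam(n); v,u=np.mgrid[0:480,0:640]; p=np.stack([(u-K[0,2])/K[0,0],(v-K[1,2])/K[1,1],np.ones_like(u)],-1)*d[...,None]
    return (p-t)@R
E
python3 - <<'E'
from h import *
C={n:cloud(n,np.load(n+"0.npy")) for n in("scene","top")}
cs=np.array([(140,47),(733,155),(687,447),(75,335)])/3.4+np.array([190,170])
P=np.array([onz("top",u,v,0.015) for u,v in cs]);print(P.round(3)); print(np.linalg.norm(np.diff(P[[0,1,2,3,0]],axis=0),axis=1))
ctr=P.mean(0)
yd=(P[0]-P[1]+P[3]-P[2])[:2];yd/=np.linalg.norm(yd);print(ctr,yd,np.arctan2(yd[1],yd[0]))
xd=np.array([yd[1],-yd[0]])
for n in C:
    p=C[n].reshape(-1,3); q=np.c_[(p[:,:2]-ctr[:2])@xd,(p[:,:2]-ctr[:2])@yd,p[:,2]]
    ok=(abs(q[:,0])<.13)&(abs(q[:,1])<.27)
    q=q[ok];print(n,len(q),"board z",np.median(q[q[:,2]<.03][:,2]))
    # narrow tall points 
    s=q[(q[:,2]>.03)]
    for y in np.arange(-.27,.27,.01):
        k=s[(abs(s[:,1]-y)<.005)&(abs(s[:,0])<.035)]
        if len(k): print(round(y,3),len(k),"x",k[:,0].min().round(3),k[:,0].max().round(3),"z med/max",np.median(k[:,2]).round(3),k[:,2].max().round(3))
E
```

```text
[[ 0.694  0.276  0.015]
 [ 0.577 -0.256  0.015]
 [ 0.317 -0.201  0.015]
 [ 0.433  0.334  0.015]]
[0.54403786 0.26531403 0.5478363  0.26798648]
[0.50530801 0.03824023 0.015     ] [0.21270024 0.9771175 ] 1.3564587168895457
scene 13238 board z 0.014324990294826952
-0.27 8 x -0.034 0.01 z med/max 0.074 0.08
-0.26 56 x -0.034 0.035 z med/max 0.071 0.079
-0.25 13 x -0.007 0.012 z med/max 0.073 0.078
-0.24 16 x -0.022 0.025 z med/max 0.084 0.09
-0.23 81 x -0.022 0.029 z med/max 0.085 0.096
-0.22 79 x -0.024 0.031 z med/max 0.086 0.096
-0.21 107 x -0.027 0.032 z med/max 0.081 0.098
-0.2 60 x -0.021 0.027 z med/max 0.078 0.097
-0.19 47 x -0.029 0.034 z med/max 0.076 0.085
-0.18 122 x -0.035 0.034 z med/max 0.065 0.081
-0.17 59 x -0.034 0.035 z med/max 0.054 0.074
-0.16 63 x -0.035 0.035 z med/max 0.054 0.076
-0.15 56 x -0.035 0.033 z med/max 0.053 0.078
-0.14 57 x -0.034 0.034 z med/max 0.055 0.075
-0.13 66 x -0.034 0.035 z med/max 0.053 0.078
-0.12 51 x -0.035 0.034 z med/max 0.055 0.074
-0.11 64 x -0.034 0.035 z med/max 0.055 0.08
-0.1 42 x -0.034 0.033 z med/max 0.056 0.075
-0.09 14 x -0.0
[... 3367 characters left out ...]
0.011 0.013 z med/max 0.04 0.044
0.12 26 x -0.011 0.013 z med/max 0.039 0.048
0.13 28 x -0.012 0.012 z med/max 0.037 0.045
0.14 27 x -0.01 0.014 z med/max 0.038 0.047
0.15 28 x -0.011 0.014 z med/max 0.039 0.045
0.16 26 x -0.011 0.014 z med/max 0.039 0.05
0.17 26 x -0.012 0.014 z med/max 0.038 0.046
0.18 34 x -0.01 0.018 z med/max 0.039 0.087
0.19 77 x -0.02 0.023 z med/max 0.062 0.087
0.2 45 x -0.021 0.022 z med/max 0.069 0.088
0.21 13 x -0.01 0.008 z med/max 0.038 0.076
0.22 28 x -0.011 0.014 z med/max 0.038 0.047
0.23 27 x -0.01 0.014 z med/max 0.039 0.046
0.24 49 x -0.021 0.026 z med/max 0.041 0.063
0.25 57 x -0.022 0.024 z med/max 0.051 0.061
0.26 51 x -0.022 0.026 z med/max 0.053 0.058
```

```bash
python3 - <<'E'
from h import *
ctr=np.array([.5053,.0382]);yd=np.array([.2127,.9771]);xd=np.array([yd[1],-yd[0]])
C={n:cloud(n,np.load(n+"0.npy")) for n in("scene","top")}
Q={}
for n in C:
    p=C[n].reshape(-1,3); Q[n]=np.c_[(p[:,:2]-ctr)@xd,(p[:,:2]-ctr)@yd,p[:,2]]
q=Q["top"]
for nm,z0,z1,a,b in(("bar",.03,.05,.1,.18),("housing",.078,.1,.006,.045),("paddle",.05,.08,-.045,-.005),("upright",.085,.11,-.09,-.05)):
    k=q[(q[:,2]>z0)&(q[:,2]<z1)&(q[:,1]>a)&(q[:,1]<b)&(abs(q[:,0])<.04)]
    print(nm,k[:,0].mean().round(4),np.polyfit(k[:,1],k[:,0],1).round(4))
# profile at 2mm
for n in Q:
    q=Q[n]; print(n)
    for lo,hi in((-.064,-.04),(-.012,.014),(.076,.096),(.174,.196)):
        print([(round(y*1000),len(k),int(1000*np.median(k))) for y in np.arange(lo,hi,.002) for k in [q[(abs(q[:,1]-y)<.0013)&(abs(q[:,0]-.002)<.012),2]] if len(k)])
im=cv2.imread("pics/top0.png")
T=lambda x,y,z:w2px("top",[*(ctr+xd*x+yd*y),z])
# intensity along bar line x=.0015+-.01 at z .066
for y in np.arange(-.06,.02,.002):
    v=[im[int(round(b)),int(round(a))].mean() for x in(-.008,0,.008) for a,b in [T(.0015+x,y,.066)]]
    print(round(y*1000),int(np.mean(v)),end="; ")
print()
for y in np.arange(.17,.22,.002):
    v=[im[int(round(b)),int(round(a))].mean() for x in(-.008,0,.008) for a,b in [T(.0015+x,y,.055)]]
    print(round(y*1000),int(np.mean(v)),end="; ")
E
```

```text
bar 0.0008 [-0.0045  0.0014]
housing 0.0003 [0.0063 0.0002]
paddle 0.0008 [0.0164 0.0012]
upright 0.0005 [-0.0039  0.0003]
scene
[(-64, 5, 93), (-62, 4, 94), (-60, 6, 92), (-58, 7, 91), (-56, 18, 89), (-54, 29, 70), (-52, 31, 72), (-50, 24, 67), (-48, 5, 38), (-46, 5, 40), (-44, 5, 63), (-42, 9, 64)]
[(-12, 10, 53), (-10, 6, 63), (-8, 10, 61), (-6, 7, 46), (-4, 3, 37), (-2, 4, 52), (0, 1, 40), (4, 1, 11), (6, 2, 86), (8, 3, 87), (10, 5, 90), (12, 8, 89)]
[(76, 4, 80), (78, 8, 80), (80, 6, 78), (82, 7, 78), (84, 18, 71), (86, 41, 55), (88, 29, 42), (90, 7, 37), (92, 10, 34), (94, 10, 38), (96, 8, 38)]
[(174, 11, 34), (176, 11, 37), (178, 14, 39), (180, 5, 40), (182, 11, 35), (184, 11, 38), (186, 6, 26), (188, 4, 26), (190, 1, 78), (192, 2, 70), (194, 10, 80), (196, 8, 72)]
top
[(-64, 7, 94), (-62, 7, 93), (-60, 7, 94), (-58, 5, 89), (-56, 6, 41), (-54, 7, 37), (-52, 7, 38), (-50, 10, 58), (-48, 8, 68), (-46, 5, 67), (-44, 8, 66), (-42, 8, 64)]
[(-12, 8, 63), (-10, 8, 59), (-8, 7, 60), (-6, 7, 61), (-4, 7, 61), (-2, 7, 60), (0, 12, 70), (2, 7, 89), (4, 7, 88), (6, 7, 88), (8, 7, 86), (
[... 190 characters left out ...]
 8, 39), (178, 7, 38), (180, 7, 33), (182, 9, 33), (184, 16, 41), (186, 19, 49), (188, 12, 65), (190, 10, 80), (192, 5, 80), (194, 10, 80), (196, 8, 81)]
-60 85; -58 80; -56 90; -54 103; -52 120; -50 120; -48 130; -46 136; -44 134; -42 131; -40 132; -38 133; -36 173; -34 202; -32 204; -30 208; -28 208; -26 208; -24 208; -22 209; -20 209; -18 208; -16 208; -14 208; -12 208; -10 208; -8 208; -6 208; -4 208; -2 203; 0 180; 2 118; 4 102; 6 90; 8 88; 10 88; 12 91; 14 91; 16 91; 18 91; 
170 205; 172 200; 174 202; 176 201; 178 209; 180 203; 182 186; 184 146; 186 124; 188 76; 190 88; 192 92; 194 99; 196 98; 198 99; 200 89; 202 88; 204 87; 206 90; 208 102; 210 107; 212 119; 214 135; 216 132; 218 133;
```

```bash
python3 -m creep '[[[0,0,0,0,0,-0.1,0],[-2,-4,0,0,0,-0.25,0],[-6,-8,0,0,0,-0.4,0],[-11,-12,0,0,0,-0.5,0],[-16,-15,0,0,0,-0.6,0],[-21,-18,0,0,0,-0.7,0],[-26,-21,0,0,0,-0.8,0],[-31,-24,0,0,0,-0.9,0],[-36,-27,0,0,0,-0.984,0],[-41,-30,0,0,0,-0.984,0]]]'
```

```text
t: 2.05
eef_pos: [0.376, -0.1362, 0.2317]
tool_rot: [0.0, 0.994, -0.107, 0.001]
contact_force: [1.2, 0.1, 0.5]
gripper_width: 0.001
```

```bash
python3 -m creep '[[[3,-6,0,0,0,0,0],[6,-12,0,0,0,0,0],[9,-18.1,0,0,0,0,0],[9,-18.1,4,0,0,0,0],[9,-18.1,8,0,0,0,0],[9,-18.1,10.5,0,0,0,0],[9,-18.1,10.5,0,0,0,0],[9,-18.1,10.5,0,0,0,0]]]'
python3 - <<'E'
from h import *
for n in("top","scene"):
    im,d=bot.read_camera(n); cv2.imwrite(f"pics/{n}1.png",cv2.resize(im[170:320,210:410],None,fx=4,fy=4,interpolation=2)[:600])
o=bot.get_obs();p=o["eef_pos"];ctr=np.array([.5053,.0382]);yd=np.array([.2127,.9771]);xd=np.array([yd[1],-yd[0]])
print(o["t"],p,o["tool_rot"],o["contact_force"],(p[:2]-ctr)@xd,(p[:2]-ctr)@yd)
E
```

```text
t: 3.05
eef_pos: [0.5031, 0.0198, 0.1274]
tool_rot: [-0.0, 0.994, -0.107, 0.001]
contact_force: [0.3, 0.1, -0.1]
gripper_width: -0.003
3.15 [0.50340015 0.01975196 0.12774167] [-1.11416646e-04  9.94207996e-01 -1.07464950e-01  1.31657819e-03] [ 0.52952929 -0.2108545  -0.30745481] 0.0020675572276628615 -0.018429680000780282
```

View pics/scene1.png

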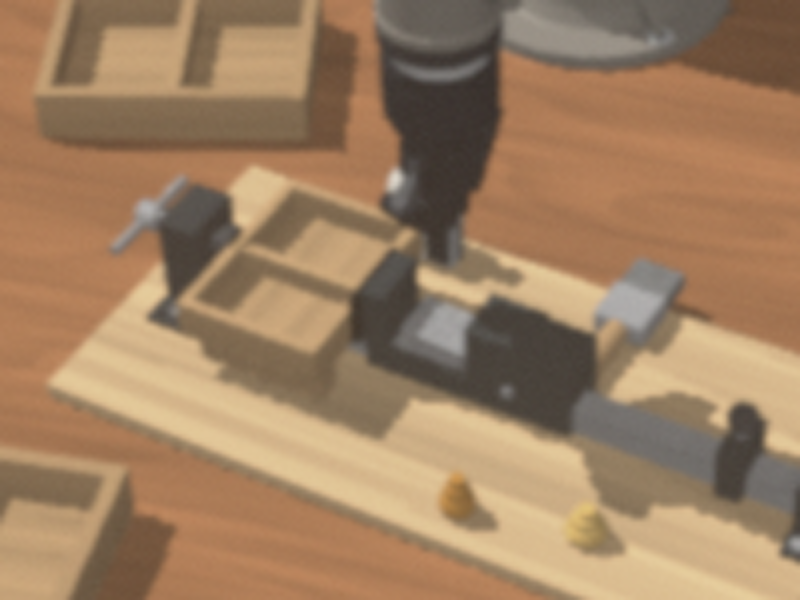

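Scene crop: the shut fingertips (445,250) hang above the paddle (440,325), between the upright and the housing. I'll go down and stop just above the paddle, then press in small steps.

```bash
python3 -m creep '[[[-0.1,-0.1,3,0,0,0,0],[-0.1,-0.1,5.2,0,0,0,0],[-0.1,-0.1,5.8,0,0,0,0],[-0.1,-0.1,6.2,0,0,0,0],[-0.1,-0.1,6.5,0,0,0,0],[-0.1,-0.1,6.5,0,0,0,0]]]'
```

```text
t: 3.9
eef_pos: [0.5023, 0.0206, 0.0619]
tool_rot: [0.0, 0.994, -0.108, 0.001]
contact_force: [1.0, -2.6, 1.6]
gripper_width: -0.003
```

```bash
python3 -m creep '[[[0,0,0.2,0,0,0,0],[0,0,0.35,0,0,0,0],[0,0,0.5,0,0,0,0],[0,0,0.5,0,0,0,0]]]'; python3 - <<'E'
from h import *
n="scene"
im,d=bot.read_camera(n); cv2.imwrite(f"pics/{n}2.png",cv2.resize(im[180:300,250:410],None,fx=5,fy=5,interpolation=2))
o=bot.get_obs();print(o["eef_pos"],o["contact_force"],o["torque"])
E
```

```text
t: 4.4
eef_pos: [0.5021, 0.0208, 0.0564]
tool_rot: [-0.0, 0.994, -0.107, 0.0]
contact_force: [2.0, -3.3, 5.0]
gripper_width: -0.002
[0.50213719 0.02084412 0.0564742 ] [ 2.21391975 -3.08704346  3.96891097] [-0.62350744 -0.34612652  0.02019724]
```

View pics/scene2.png

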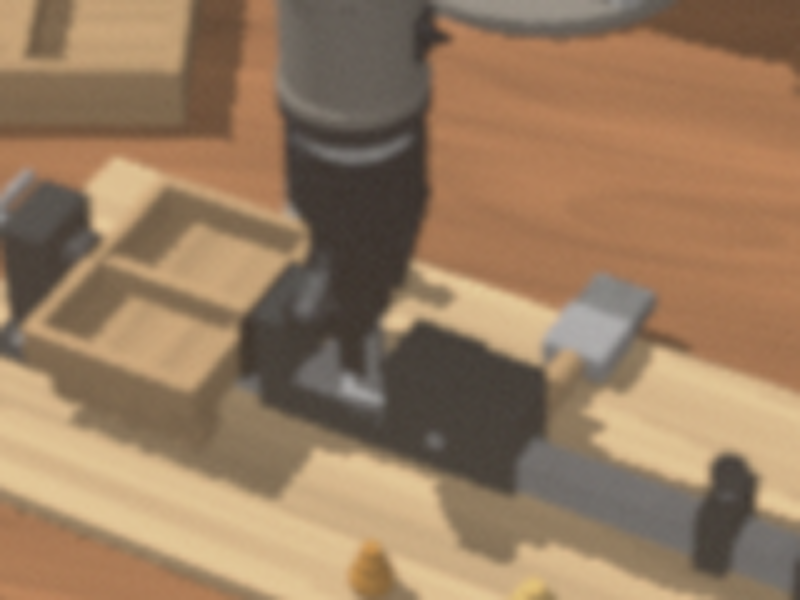

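The scene crop shows the fingertip (360,380) on the lowered paddle, with Fz about 4–5 N. I'll push towards the collar with the paddle held down.

```bash
python3 -m creep '[[[0,-0.3,0,0,0,0,0],[0,-0.6,0,0,0,0,0],[0,-0.9,0,0,0,0,0],[0,-1.2,0,0,0,0,0],[0,-1.5,0,0,0,0,0],[0,-1.8,0,0,0,0,0]]]'; python3 - <<'E'
from h import *
for n in("scene","top"):
    im,d=bot.read_camera(n); cv2.imwrite(f"pics/{n}3.png",cv2.resize(im[180:300,230:390],None,fx=5,fy=5,interpolation=2))
o=bot.get_obs();print(o["eef_pos"],o["contact_force"],o["torque"])
E
```

```text
t: 5.2
eef_pos: [0.5055, 0.0387, 0.0563]
tool_rot: [0.0, 0.994, -0.107, 0.0]
contact_force: [2.8, -3.5, 4.6]
gripper_width: -0.001
[0.5056122  0.03921742 0.05635579] [ 1.60684572 -0.95129103  3.83462656] [-0.25341755 -0.52337623 -0.08490268]
```

View pics/scene3.png

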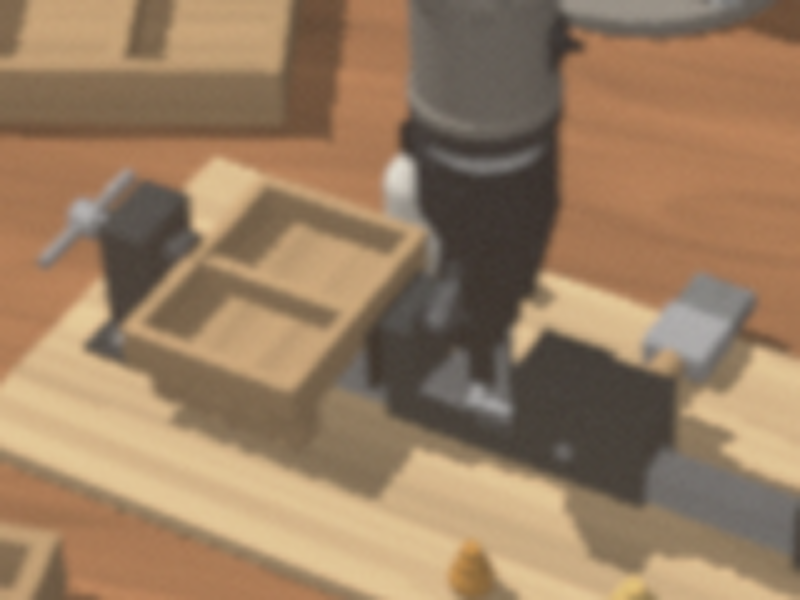

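The picture shows a gap opening at (375,350) between the jaw and the frame, so the jaw is sliding. The frame hasn't moved. I'll keep pushing.

```bash
python3 -m creep '[[[0,-0.6,0,0,0,0,0],[0,-1.2,0,0,0,0,0],[0,-1.8,0,0,0,0,0],[0,-2.4,0,0,0,0,0],[0,-3.0,0,0,0,0,0],[0,-3.6,0,0,0,0,0],[0,-4.2,0,0,0,0,0],[0,-4.8,0,0,0,0,0],[0,-5.4,0,0,0,0,0],[0,-6,0,0,0,0,0]]]'; python3 - <<'E'
from h import *
for n in("scene","top"):
    im,d=bot.read_camera(n); cv2.imwrite(f"pics/{n}4.png",cv2.resize(im[180:300,230:390],None,fx=5,fy=5,interpolation=2))
    np.save(n+"4.npy",d)
o=bot.get_obs();print(o["eef_pos"],o["contact_force"],o["torque"])
ctr=np.array([.5053,.0382]);yd=np.array([.2127,.9771]);xd=np.array([yd[1],-yd[0]])
p=o["eef_pos"];print((p[:2]-ctr)@xd,(p[:2]-ctr)@yd)
for n in("scene","top"):
    p=cloud(n,np.load(n+"4.npy")).reshape(-1,3); q=np.c_[(p[:,:2]-ctr)@xd,(p[:,:2]-ctr)@yd,p[:,2]]
    print(n,[(round(y*1000),len(k),int(1000*np.median(k))) for y in np.arange(.12,.2,.003) for k in [q[(abs(q[:,1]-y)<.0016)&(abs(q[:,0]-.002)<.012)&(q[:,2]<.1),2]] if len(k)])
E
```

```text
t: 6.55
eef_pos: [0.5183, 0.0975, 0.0563]
tool_rot: [0.0, 0.994, -0.107, -0.0]
contact_force: [1.0, -2.7, 4.1]
gripper_width: 0.001
[0.5185046  0.09856802 0.05643478] [1.58840046 1.14021836 3.26001144] [ 0.12599146 -0.24222566 -0.05073107]
6.193428252929195e-05 0.061794209751063096
scene [(120, 9, 87), (123, 6, 89), (126, 7, 89), (129, 2, 89), (132, 1, 10), (135, 1, 8), (138, 2, 60), (144, 2, 68), (147, 1, 79), (150, 2, 43), (153, 4, 77), (156, 9, 79), (159, 7, 79), (162, 20, 62), (165, 38, 57), (168, 15, 38), (171, 16, 33), (174, 12, 38), (177, 14, 35), (180, 12, 31), (183, 11, 38), (186, 7, 16), (189, 1, 22), (192, 5, 71), (195, 11, 81), (198, 11, 81)]
top [(120, 6, 88), (123, 3, 86), (126, 2, 60), (129, 6, 56), (132, 9, 56), (135, 9, 55), (138, 5, 59), (141, 7, 59), (144, 2, 48), (147, 22, 63), (150, 7, 76), (153, 9, 76), (156, 8, 79), (159, 7, 76), (165, 3, 37), (168, 9, 39), (171, 7, 35), (174, 9, 37), (177, 12, 38), (180, 7, 38), (183, 8, 40), (186, 24, 56), (189, 11, 78), (192, 11, 81), (195, 8, 79), (198, 9, 80)]
```

View pics/scene4.png

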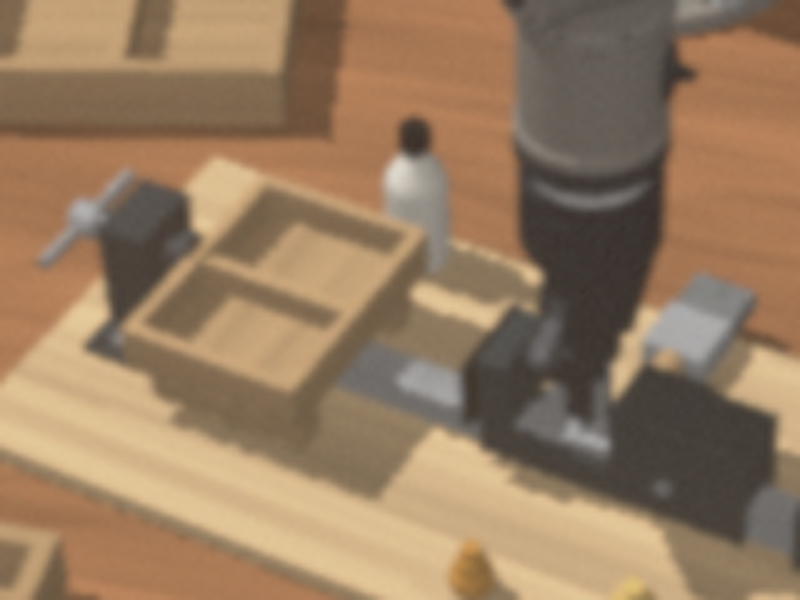

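The jaw is clear of the frame and its tail is at about 163 mm, with the collar at about 186 mm, so roughly 23 mm remains. I'll go slower now.

```bash
python3 -m creep '[[[0,-0.5,0,0,0,0,0],[0,-0.9,0,0,0,0,0],[0,-1.2,0,0,0,0,0],[0,-1.5,0,0,0,0,0],[0,-1.7,0,0,0,0,0],[0,-1.85,0,0,0,0,0],[0,-2.0,0,0,0,0,0]]]';python3 - <<'E'
from h import *
o=bot.get_obs();print(o["eef_pos"],o["contact_force"])
ctr=np.array([.5053,.0382]);yd=np.array([.2127,.9771]);p=o["eef_pos"];print((p[:2]-ctr)@yd,o["contact_force"][:2]@yd)
E
```

```text
t: 7.52
eef_pos: [0.5225, 0.1167, 0.0563]
tool_rot: [0.0, 0.994, -0.107, -0.0]
contact_force: [1.3, -2.5, 5.3]
gripper_width: -0.0
[0.52247907 0.11667833 0.05629638] [ 1.31540932 -2.52654829  5.3342763 ]
0.0803351665006983 -2.1889027733009936
```

```bash
python3 -m creep '[[[0,-0.1,0,0,0,0,0],[0,-0.2,0,0,0,0,0],[0,-0.3,0,0,0,0,0]]]'; python3 -m creep '[[[0,-0.1,0,0,0,0,0],[0,-0.2,0,0,0,0,0]]]'
```

```text
t: 7.9
eef_pos: [0.5231, 0.1196, 0.0563]
tool_rot: [0.0, 0.994, -0.107, -0.0]
contact_force: [0.5, -1.5, 4.0]
gripper_width: -0.0
t: 8.15
eef_pos: [0.5236, 0.1216, 0.0563]
tool_rot: [0.0, 0.994, -0.107, 0.0]
contact_force: [1.2, -2.9, 4.6]
gripper_width: 0.0
```

```bash
python3 -m creep '[[[0,-0.1,0,0,0,0,0],[0,-0.2,0,0,0,0,0]]]'; python3 - <<'E'
from h import *
for n in("scene","top"):
    im,d=bot.read_camera(n); cv2.imwrite(f"pics/{n}5.png",cv2.resize(im[180:300,230:390] if n=="top" else im[200:320,290:450],None,fx=5,fy=5,interpolation=2))
o=bot.get_obs();print(o["eef_pos"],o["contact_force"])
E
```

```text
t: 8.4
eef_pos: [0.524, 0.1236, 0.0563]
tool_rot: [0.0, 0.994, -0.107, 0.0]
contact_force: [0.4, -2.6, 4.6]
gripper_width: 0.0
[0.52405088 0.12372442 0.05633106] [ 0.58179376 -2.28220189  3.75369974]
```

View pics/scene5.png

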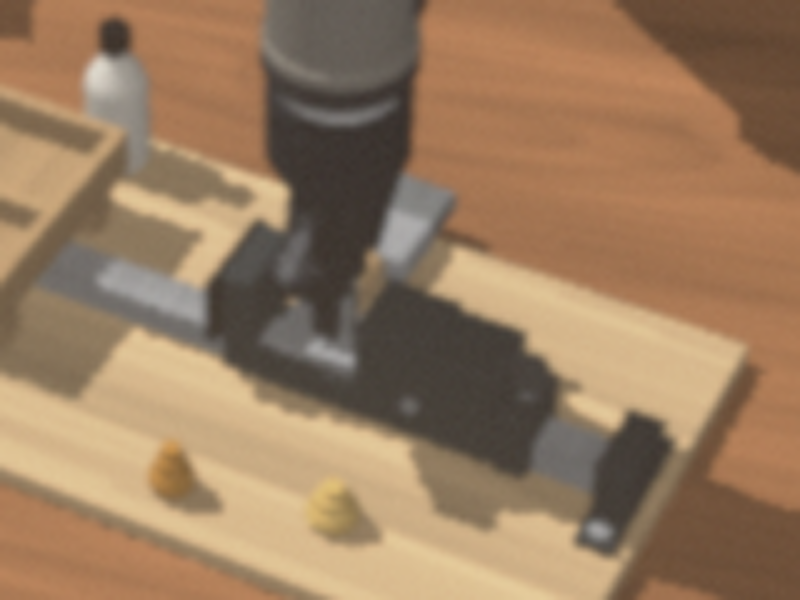

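The tail and collar (530,390) look nearly joined, but there's no force rise yet. I'll move in 1 mm steps.

```bash
for i in 1; do python3 -m creep '[[[0,-0.1,0,0,0,0,0],[0,-0.1,0,0,0,0,0]]]'; done; python3 -m creep '[[[0,-0.1,0,0,0,0,0],[0,-0.1,0,0,0,0,0]]]'
```

```text
t: 8.75
eef_pos: [0.5241, 0.1241, 0.0562]
tool_rot: [0.0, 0.994, -0.107, -0.0]
contact_force: [0.5, -2.7, 5.1]
gripper_width: -0.0
t: 9.0
eef_pos: [0.5242, 0.1253, 0.0562]
tool_rot: [0.0, 0.994, -0.107, -0.0]
contact_force: [0.1, -3.9, 5.5]
gripper_width: 0.0
```

```bash
python3 -m creep '[[[0,-0.1,0,0,0,0,0],[0,-0.1,0,0,0,0,0]]]'; python3 -m creep '[[[0,-0.1,0,0,0,0,0],[0,-0.1,0,0,0,0,0]]]'
```

```text
t: 9.25
eef_pos: [0.5244, 0.1264, 0.0562]
tool_rot: [0.0, 0.994, -0.107, -0.0]
contact_force: [-0.9, -3.0, 4.6]
gripper_width: 0.004
t: 9.5
eef_pos: [0.5247, 0.1275, 0.0563]
tool_rot: [-0.0, 0.994, -0.107, -0.0]
contact_force: [-1.4, -3.7, 4.8]
gripper_width: -0.001
```

```bash
python3 -m creep '[[[0,-0.1,0,0,0,0,0],[0,-0.2,0,0,0,0,0]]]'; python3 - <<'E'
from h import *
for n in("scene","top"):
    im,d=bot.read_camera(n); cv2.imwrite(f"pics/{n}6.png",cv2.resize(im[190:290,200:320] if n=="top" else im[230:310,340:440],None,fx=6,fy=6,interpolation=2)); np.save(n+"6.npy",d)
o=bot.get_obs();print(o["eef_pos"],o["contact_force"])
ctr=np.array([.5053,.0382]);yd=np.array([.2127,.9771]);xd=np.array([yd[1],-yd[0]])
for n in("scene","top"):
    p=cloud(n,np.load(n+"6.npy")).reshape(-1,3); q=np.c_[(p[:,:2]-ctr)@xd,(p[:,:2]-ctr)@yd,p[:,2]]
    print(n,[(round(y*1000),len(k),int(1000*np.median(k))) for y in np.arange(.15,.25,.003) for k in [q[(abs(q[:,1]-y)<.0016)&(abs(q[:,0]-.002)<.012)&(q[:,2]<.1),2]] if len(k)])
E
```

```text
t: 9.75
eef_pos: [0.5252, 0.1292, 0.0563]
tool_rot: [0.0, 0.994, -0.107, -0.0]
contact_force: [-1.1, -4.7, 5.2]
gripper_width: -0.001
[0.52525874 0.12938643 0.05632817] [-0.74592061 -3.0277332   5.07796599]
scene [(150, 8, 88), (153, 9, 88), (156, 4, 88), (162, 1, 80), (168, 1, 60), (171, 1, 70), (174, 1, 70), (177, 1, 9), (180, 4, 79), (183, 9, 79), (186, 5, 80), (189, 10, 78), (192, 9, 65), (195, 12, 78), (198, 11, 78), (201, 14, 79), (204, 13, 78), (207, 13, 78), (210, 35, 59), (213, 25, 39), (216, 7, 33), (219, 16, 37), (222, 11, 34), (225, 14, 33), (228, 10, 39), (231, 16, 36), (234, 12, 34), (237, 16, 37), (240, 11, 36), (243, 14, 36), (246, 3, 24), (249, 2, 53)]
top [(150, 1, 84), (153, 1, 54), (156, 7, 58), (159, 4, 56), (162, 8, 56), (165, 7, 56), (168, 5, 54), (171, 9, 61), (174, 19, 69), (177, 10, 79), (180, 6, 79), (183, 8, 76), (186, 9, 76), (189, 10, 78), (192, 11, 81), (195, 7, 82), (198, 8, 82), (201, 10, 79), (204, 5, 81), (210, 4, 40), (213, 6, 37), (216, 7, 37), (219, 10, 33), (222, 13, 37), (225, 6, 39), (228, 10, 35), (231, 7, 36), (234, 8, 37), (237, 9, 36), (240, 8, 38), (243, 15, 43), (246, 8, 51), (249, 10, 53)]
```

View pics/scene6.png

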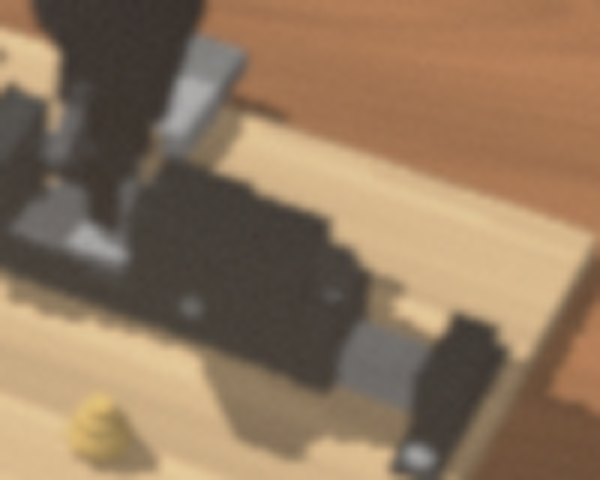

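View pics/top6.png

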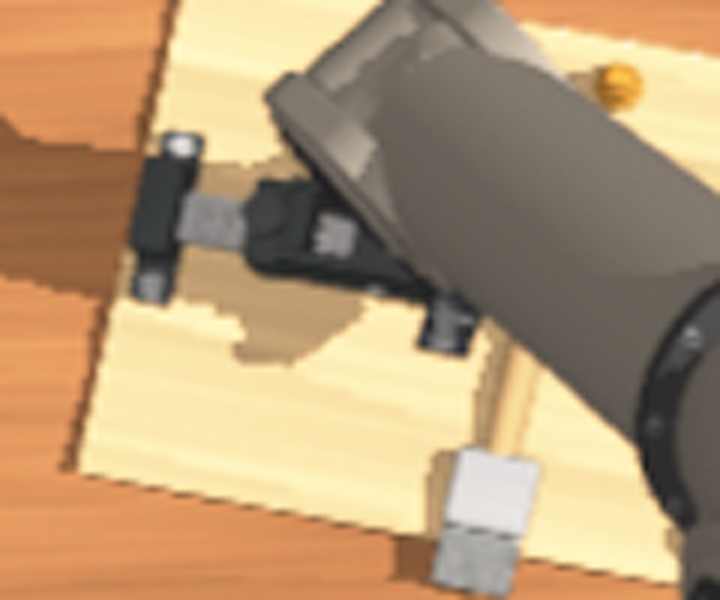

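The collar's far end is still at about 207–210 mm, so it hasn't moved. The tail looks to be within a millimetre or two, and I'll keep stepping until I feel contact.

```bash
python3 -m creep '[[[0,-0.1,0,0,0,0,0],[0,-0.1,0,0,0,0,0]]]'; python3 -m creep '[[[0,-0.1,0,0,0,0,0],[0,-0.1,0,0,0,0,0]]]'
```

```text
t: 10.1
eef_pos: [0.5255, 0.1303, 0.0563]
tool_rot: [0.0, 0.994, -0.107, 0.0]
contact_force: [-1.6, -4.0, 5.5]
gripper_width: -0.002
t: 10.35
eef_pos: [0.5257, 0.1312, 0.0563]
tool_rot: [0.0, 0.994, -0.107, 0.0]
contact_force: [-1.3, -4.9, 4.4]
gripper_width: 0.007
```

```bash
python3 -m creep '[[[0,-0.1,0,0,0,0,0],[0,-0.1,0,0,0,0,0]]]'; python3 -m creep '[[[0,-0.1,0,0,0,0,0],[0,-0.1,0,0,0,0,0]]]'
```

```text
t: 10.6
eef_pos: [0.5259, 0.1321, 0.0564]
tool_rot: [0.0, 0.994, -0.107, 0.0]
contact_force: [-0.4, -4.5, 6.3]
gripper_width: -0.0
t: 10.85
eef_pos: [0.5262, 0.133, 0.0564]
tool_rot: [0.0, 0.994, -0.107, 0.0]
contact_force: [-1.4, -4.6, 6.7]
gripper_width: -0.001
```

```bash
python3 - <<'E'
from h import *
im,d=bot.read_camera("scene"); np.save("scene7.npy",d); cv2.imwrite("pics/scene7.png",cv2.resize(im[210:310,320:440],None,fx=6,fy=6,interpolation=2))
im,d=bot.read_camera("top"); np.save("top7.npy",d); cv2.imwrite("pics/top7.png",cv2.resize(im[190:290,200:320],None,fx=6,fy=6,interpolation=2))
ctr=np.array([.5053,.0382]);yd=np.array([.2127,.9771]);xd=np.array([yd[1],-yd[0]])
for i in(0,4,6,7):
  for n in("scene","top"):
    p=cloud(n,np.load(f"{n}{i}.npy")).reshape(-1,3); q=np.c_[(p[:,:2]-ctr)@xd,(p[:,:2]-ctr)@yd,p[:,2]]
    c=(abs(q[:,0])<.02)
    k=q[c&(q[:,2]>.052)&(q[:,2]<.1)&(q[:,1]>.14)&(q[:,1]<.235)]
    e=q[c&(q[:,2]>.05)&(q[:,2]<.07)&(q[:,1]>-.1)&(q[:,1]<.235)]
    # front of jaw: first y>-0.07 beyond frame with z>.075 ; rear-most extents
    f=q[(abs(q[:,0])<.02)&(q[:,2]>.083)&(q[:,2]<.1)&(q[:,1]>-.085)&(q[:,1]<.05)]
    print(i,n,"rearmost",np.percentile(k[:,1],[95,98,99.5]).round(4) if len(k) else None,"jaw front",np.percentile(f[:,1],[0.5,2,5]).round(4))
E
```

```text
0 scene rearmost [0.2126 0.213  0.214 ] jaw front [-0.0773 -0.0767 -0.074 ]
0 top rearmost [0.2036 0.2049 0.2056] jaw front [-0.084  -0.0828 -0.0809]
4 scene rearmost [0.2116 0.2123 0.2125] jaw front [0.0007 0.001  0.002 ]Traceback (most recent call last):
  File "<stdin>", line 13, in <module>
    return _quantile_unchecked(
        a, q, axis, out, overwrite_input, method, keepdims, weights)
    return _ureduce(a,
                    func=_quantile_ureduce_func,
    ...<5 lines>...
                    overwrite_input=overwrite_input,
                    method=method)
    r = func(a, **kwargs)
    result = _quantile(arr,
                       quantiles=q,
    ...<2 lines>...
                       out=out,
                       weights=wgt)
    slices_having_nans = np.isnan(arr[-1, ...])
                                  ~~~^^^^^^^^^
IndexError: index -1 is out of bounds for axis 0 with size 0
```

View pics/scene7.png

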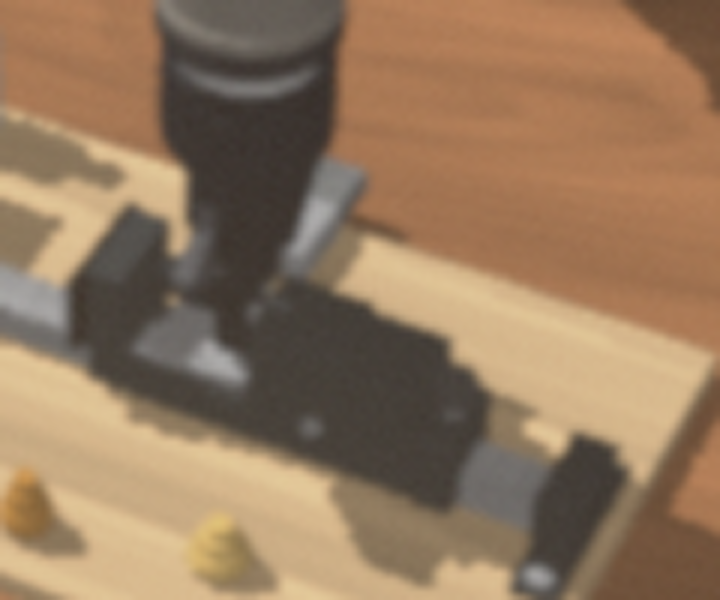

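View pics/top7.png

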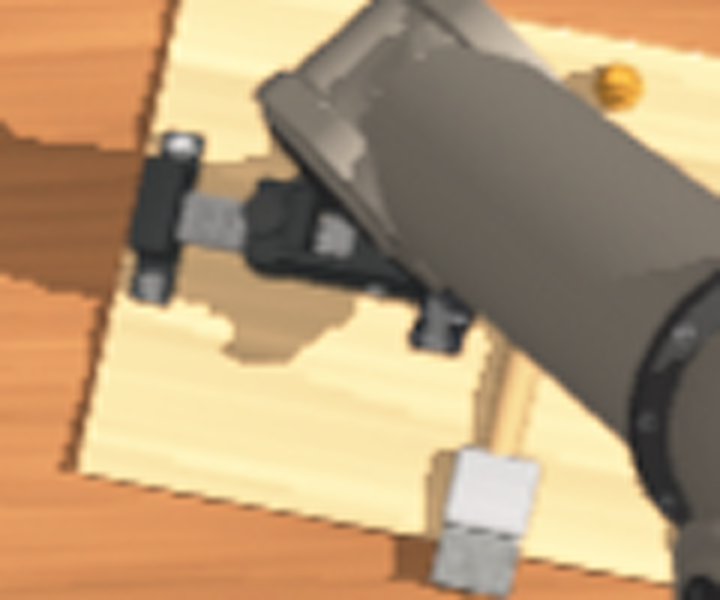

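Between the last two top pictures the jaw's hole stays at (333,233) while the gripper moved about 3.5 mm. So the jaw seems to be stopped by the collar, and the finger is sliding on the paddle towards the wall. I'll confirm with a light push on the wall itself.

```bash
python3 -m creep '[[[0,-0.1,0,0,0,0,0],[0,-0.2,0,0,0,0,0],[0,-0.2,0,0,0,0,0]]]'; python3 -m creep '[[[0,-0.1,0,0,0,0,0],[0,-0.1,0,0,0,0,0]]]'
```

```text
t: 11.32
eef_pos: [0.5265, 0.1341, 0.0564]
tool_rot: [0.001, 0.994, -0.108, -0.0]
contact_force: [-2.1, -6.2, 8.2]
gripper_width: 0.002
t: 11.58
eef_pos: [0.5264, 0.1341, 0.0564]
tool_rot: [0.002, 0.994, -0.108, -0.0]
contact_force: [-3.2, -8.7, 9.2]
gripper_width: -0.003
```

```bash
python3 -m creep '[[[0,-0.1,0,0,0,0,0],[0,-0.15,0,0,0,0,0],[0,-0.15,0,0,0,0,0]]]'
```

```text
t: 11.95
eef_pos: [0.5264, 0.1341, 0.0563]
tool_rot: [0.003, 0.994, -0.108, -0.001]
contact_force: [-3.9, -13.1, 12.9]
gripper_width: 0.001
```

It's a hard stop: no motion at 13 N, with the jaw at the collar. Backing off with the paddle held would drag the jaw back, so I'll lift first while still lightly pushing, then back off the wall.

```bash
python3 -m creep '[[[0,0.1,-0.5,0,0,0,0],[0,0.1,-1.0,0,0,0,0],[0,0.1,-1.5,0,0,0,0],[0,0.9,-1.6,0,0,0,0],[0,1.2,-2.5,0,0,0,0],[0,1.2,-5,0,0,0,0],[0,1.2,-9,0,0,0,0],[0,1.2,-13,0,0,0,0],[0,1.2,-15,0,0,0,0]]]'
python3 -m creep '[[[0,6,0,0,0,0,0],[-4,12,0,0,0,0,0],[-8,18,0,0,0,0,0],[-10,24,0,0,0,0,0],[-10,29,0,0,0,0,0],[-10,29,0,0,0,0,0]]]'
python3 - <<'E'
from h import *
ctr=np.array([.5053,.0382]);yd=np.array([.2127,.9771]);xd=np.array([yd[1],-yd[0]])
for n,sl in(("scene",(slice(180,330),slice(240,440))),("top",(slice(170,310),slice(200,400)))):
    im,d=bot.read_camera(n); cv2.imwrite(f"pics/{n}8.png",cv2.resize(im[sl],None,fx=4,fy=4,interpolation=2)); 
    p=cloud(n,d).reshape(-1,3); q=np.c_[(p[:,:2]-ctr)@xd,(p[:,:2]-ctr)@yd,p[:,2]]
    print(n,[(round(y*1000),len(k),int(1000*np.median(k))) for y in np.arange(.015,.22,.003) for k in [q[(abs(q[:,1]-y)<.0016)&(abs(q[:,0]-.002)<.012)&(q[:,2]<.1),2]] if len(k)])
print(bot.get_obs()["t"],bot.get_obs()["contact_force"])
E
```

```text
t: 13.08
eef_pos: [0.5257, 0.1273, 0.2094]
tool_rot: [-0.001, 0.994, -0.107, 0.002]
contact_force: [0.1, -0.3, -0.2]
gripper_width: 0.002
t: 13.82
eef_pos: [0.3637, -0.1392, 0.2069]
tool_rot: [0.001, 0.994, -0.111, 0.001]
contact_force: [0.7, 0.8, -0.5]
gripper_width: 0.001
scene [(15, 5, 24), (18, 7, 21), (21, 4, 17), (24, 3, 12), (27, 4, 87), (30, 4, 89), (33, 4, 92), (36, 6, 92), (39, 9, 94), (42, 8, 95), (45, 8, 93), (48, 12, 93), (51, 28, 75), (54, 38, 66), (57, 8, 40), (60, 6, 49), (63, 10, 61), (66, 10, 62), (69, 13, 42), (72, 10, 63), (75, 6, 63), (78, 12, 51), (81, 9, 61), (84, 8, 61), (87, 14, 60), (90, 10, 62), (93, 8, 62), (96, 9, 62), (99, 11, 62), (102, 9, 59), (105, 3, 64), (111, 4, 85), (114, 6, 87), (117, 7, 89), (120, 10, 88), (123, 6, 86), (126, 8, 89), (129, 9, 89), (132, 7, 88), (135, 10, 88), (138, 8, 88), (141, 9, 89), (144, 11, 88), (147, 4, 87), (150, 10, 88), (153, 10, 85), (156, 5, 91), (162, 2, 83), (171, 1, 85), (174, 1, 70), (180, 5, 76), (183, 8, 79), (186, 8, 81), (189, 9, 75), (192, 17, 70), (195, 11, 79), (198, 11, 80), (201, 10, 80), (204, 15, 80), 
[... 355 characters left out ...]
64), (81, 8, 62), (84, 7, 62), (87, 9, 61), (90, 10, 63), (93, 8, 63), (96, 9, 60), (99, 8, 59), (102, 8, 60), (105, 19, 75), (108, 10, 89), (111, 9, 89), (114, 8, 90), (117, 11, 85), (120, 9, 88), (123, 10, 87), (126, 11, 87), (129, 10, 90), (132, 8, 90), (135, 6, 89), (138, 10, 88), (141, 10, 87), (144, 11, 89), (147, 7, 88), (150, 1, 88), (153, 3, 60), (156, 4, 54), (159, 6, 55), (162, 8, 55), (165, 8, 55), (168, 6, 53), (171, 11, 62), (174, 16, 70), (177, 8, 77), (180, 9, 77), (183, 9, 78), (186, 9, 82), (189, 6, 79), (192, 13, 80), (195, 6, 79), (198, 10, 79), (201, 8, 80), (204, 5, 84), (210, 3, 38), (213, 8, 40), (216, 9, 39), (219, 9, 37)]
13.925 [ 0.60720548  1.2190237  -0.07084811]
```

View pics/scene8.png

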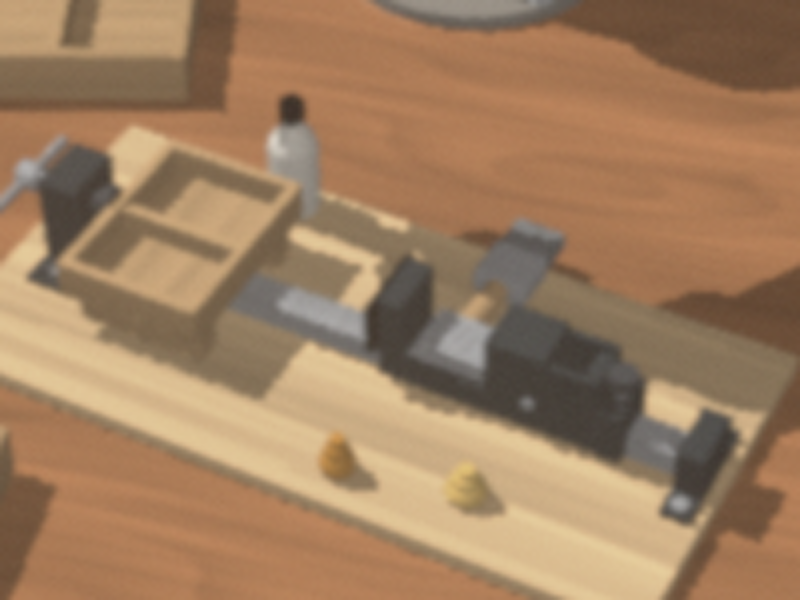

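View pics/top8.png

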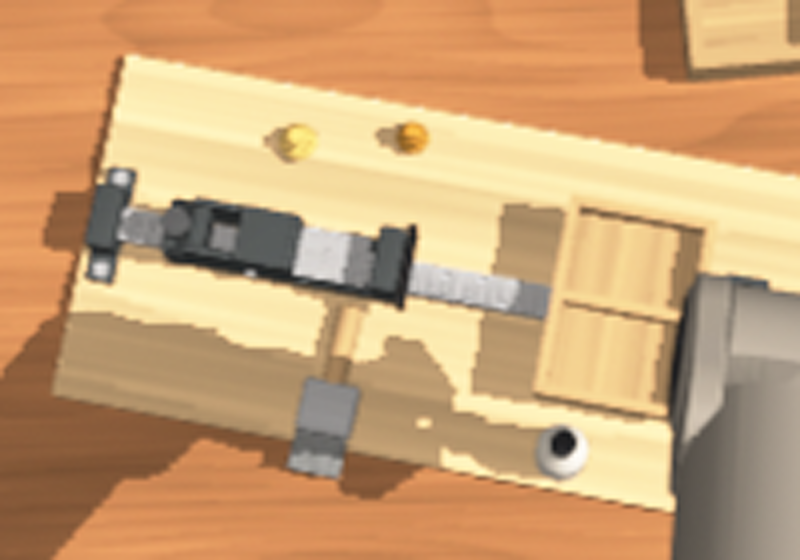

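The pictures show the jaw's tail against the collar at top crop (180,230) and the paddle sprung up. Frame, brush, beads and bottle are at the same pixels as at the start, and the hand is clear, so I'll hand in.

```bash
python3 -c "
from station import bot
print(bot.hand_in())"
```

```text
the job is handed in; nothing more can be done
None
```

I opened the clamp: the sliding jaw now sits against the stop collar and the paddle has been let go. The job was handed in at about 14 s.

**What I did:** With the fingers shut, I pressed the release paddle down and kept it down while I slid the jaw about 104 mm along the bar. At the end the jaw didn't move under a push of about 13 N, far below the 80 N at which the collar slips. I then lifted off before backing away, so the jaw was not dragged back.

**Last checks:**
- **Jaw and collar:** the jaw's tail works out at about 186 mm along the bar from depth, and so does the collar face. The collar's far end is where it was, within the 2–3 mm the cameras can show.
- **Paddle:** it is back at its rest height.
- **Frame and other things:** the brush and the amber gourd bead are within about a pixel of their first positions. By eye, the frame, bottle and pale gourd look unmoved. I did not re-measure the trays and jar.
- **Robot:** nothing is touching it, and the force reading is about zero.

**What disagreed:** for most of the travel the jaw was probably carried by friction of the finger on the paddle, not by a push on the thumb wall. In the last stretch the jaw stood still at the collar while the finger slid the last few millimetres to the wall. The force rise therefore came about 10 mm of finger travel later than I had expected.

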